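# Show the unread slide to the label reader

## Robot

A 6-joint arm with a two-finger parallel gripper is mounted at the origin on the work surface. World frame = base frame: x ahead of the robot, y to its left, z up, the work surface at z = 0. Lengths are in mm, angles in rad, forces in N, time in s.
With the tool pointing down it reaches from about 300 to 850 mm from the base axis. Payload 4.2 kg.
Tool frame: the origin (TCP) lies at the very end of the fingers, on their centre line; the grasp point (between the pads) lies 19 mm behind it (env.grasp_offset is the distance from the TCP to the grasp point, in mm); z points along the fingers, y is the direction in which the jaws open and shut (so a half turn about z gives the same grasp; the last joint's range is limited). The gripper opens to 91 mm and grips with 3 to 60 N. Pads are 32 mm wide; open, the fingers measure 118 mm over their backs; the gripper's body (76 mm by 178 mm) begins 60 mm behind the grasp point.
Start: joints at [1.091, 0.32, 1.565, -0, 1.257, -0.02], TCP at [255.172, 515.297, 213.976] pointing down, gripper open.
Joint ranges: [-3.11, 3.11], [-0.84, 2.01], [0.21, 2.61], [-1.34, 4.49], [0.05, 2.63], [-2.56, 2.56]. Speed limits (rad/s): [2.57, 2.57, 3.14, 3.14, 3.14, 3.14].

## Interface

Orientations are given as a 3x3 rotation matrix whose columns are the frame's x, y, z axes.
In Python, from rig import env gives the robot as it stands.
- The arm moves only by the tool step_arm, never from a script. Its argument "motion" is a list of rows, each an object with "twist": the turn, a rotation vector about the tool's x, y, z in rad, a list of three; "travel": the shift along the tool's x, y, z in m, a list of three; "claw": the closure, from 0 (fully open) to 1 (shut). A call has 1 to 10 rows; each row is the pose to reach, as a shift and turn from the pose commanded when the call began, along the tool's axes at that moment; what a row does not reach only later rows make up. A row lasts 1/10 s, in which the tool goes at most 50 mm and 8.59 degrees, less where a joint would pass 70% of its speed; a pose out of reach is approached as far as the arm can. A call with a gripper value outside its range is refused whole. The fingers move at their own pace and stop on an object; "squeeze" is the grip in N (left out, the last holds). Time passes only in rows, so rows that repeat a pose let the fingers close. It gives the time, the measured TCP pose, the force and the opening at its end, in the units of the state.
- env.read_state(): the state, without advancing time (a new reading comes with each control period).
- env.grab_frame(name): name is "scene" or "top"; returns a dict with "img" (400x640x3 uint8, red, green, blue), "intrinsics" (3x3 intrinsics, pixels), "xyz" and "orientation" of the camera in the world. Camera axes: x right, y down, z forward; pixel columns grow to the right and rows downward; lengths in mm; the calibration is good to about 2 mm. A picture is of the moment at which its call begins. There is no depth.
- env.sign_off(): hands the job in, once; it reports no verdict.
The state is a dict: "clock": time; "qpos": joint angles; "dq": joint speeds; "joint_torque": joint torques, N m; "tcp_pos": TCP position; "eef_rot": TCP orientation; "contact_force": force on the tool from outside, world axes, zero at the start; "wrist_torque": the same for the moment, N m; "width": finger opening in mm.
Only numpy, scipy, OpenCV 4.12 (cv2) and the standard library are available. Lean on these libraries where they do the work, as an engineer would, in place of code of your own. Each camera call takes 0.05 s, during which the arm holds its last target.

## Task

Clear the label reader: first take the vial off its pad, stand it fully down in an empty hole of the vial rack and let go of it. Then, of the two slides on the dark bench mat, pick up the one that lies label up and finish while holding it level, still label up, in the reader's view: its notched frosted end about 10 cm above the middle of the pad and pointing straight at the reader's camera. The program ends with the slide held still in the gripper, not put down; leave the other slide and everything else where it is.

Things in the scene. Friction and masses are not known exactly. Their poses are not given: they have to be found in the camera images.
- pad (a point): Centre of the top of the label reader's pad: dark rubber square of 80 mm, 12 mm above the bench, on a fixed white base plate 120 mm wide, from 60 mm before to 150 mm behind this point. x points level from the pad to the black camera, z up. Camera and its column: 80 to 160 mm along x from here, 60 mm wide, up to 150 mm above the bench.
- vial_center (a point): Centre (half-way up) of the loose vial that stands upright on the reader's pad: clear glass cylinder with white cap, one diameter of 22 mm throughout, 75 mm tall, 25 g. z is along the vial, towards the cap. It stands within about 15 mm of the pad's centre.
- rack_hole0 (a point): Mouth centre (top face) of an empty hole, the end one of the row, in the fixed white vial rack, 172 x 60 x 36 mm high: four round holes of 27 mm, 40 mm apart in one row along x (hole0 at the -x end), each 28 mm deep (floor 8 mm above the bench). z up. A vial fully down has its centre 9.5 mm above the mouth.
- rack_hole2 (a point): Mouth centre (top face) of the other empty hole, third in the row, between the two vials in the rack. Same size and axes as rack_hole0; either empty hole will do.
- slide_center (a point): Centre of the label-up slide: clear, 75.5 long (x) x 25.5 wide (y) x 7 mm thick, 24 g, flat on a thin dark mat flush with the bench, any yaw. Both ends frosted white alike over 19 mm. The label end (+x) has a 7 mm square notch in one corner; z points out of the label face: label up means, seen from above with the notched end away from you, the notch is at your right (-y).
- slide_label (a point): Middle of the slide's notched, frosted label end: 28 mm from slide_center along +x, half-way through the thickness; same axes as slide_center.
- spent_center (a point): Centre of the other slide, already read and lying label down, to be left alone: same size and look, but seen from above with the notched end away from you its notch is at the left. Here x points to the notched end and z up. The two slides swap places at random; their centres are at least 110 mm apart.
- vial_b_center (a point): Centre of a vial like the one on the pad, standing in the second hole of the rack; stays there.
- vial_c_center (a point): Centre of a vial like the one on the pad, standing in the fourth hole of the rack; stays there.
- beaker: Glass beaker, 70 mm across, 90 mm tall, loose on the bench; origin at the centre of its underside. Bystander.
- petri: Closed petri dish, 60 mm across, 13 mm high, loose; origin at the centre of its underside. Bystander.
- wellplate: Clear well plate, 86 x 128 x 15 mm, loose; origin at the centre of its underside. Bystander.
- marker: Marker pen lying on the bench, 135 mm long (its x), 14 mm high, loose; origin under its middle. Bystander.
- pipette: Hand pipette lying on the bench, 230 mm long (its x), 50 mm wide, 26 mm high, loose; origin under its grip. Bystander.

How it is judged:
By the outcome, as a careful person would: the job done as asked, in the order asked, and still so for the second after the job is handed in, while the arm keeps its last pose, push and grip.
It also fails if it takes over 61 s, if anything falls off the work surface, if the arm or the gripper's body presses on something with over 40 N, if the wrist force passes 120 N, or if a joint passes its speed limit or range.

## Working session

There is one attempt and no reset: what is moved stays moved. The work goes in short steps, Python scripts to look and compute and a tool call to move; the robot and the scene stay as the last step left them, time stands still between calls to the robot, and variables do not carry over. Pictures are saved under pics/ and viewed, and the job is handed in when it is done.

Besides the shell and the picture viewer there is one more tool, called after "Call:" as a command line: name --argument value ..., lists and objects as JSON in quotes. step_arm: Moves the arm, as the interface text tells. Its arguments: {"type":"object","properties":{"motion":{"type":"array","items":{"type":"object","properties":{"twist":{"type":"array","items":{"type":"number"}},"travel":{"type":"array","items":{"type":"number"}},"claw":{"type":"number"}}}},"squeeze":{"type":"number"}},"required":["motion"]}

```bash
ls; mkdir -p pics; python3 - <<'E'
from rig import env
import cv2,json,pickle
s=env.read_state();print(s)
print(env.grasp_offset)
d={}
for n in("scene","top"):
    f=env.grab_frame(n);d[n]=f
    cv2.imwrite(f"pics/{n}0.png",f["img"][:,:,::-1])
    print(n,f["intrinsics"],f["xyz"],f["orientation"])
pickle.dump(d,open("f0.pkl","wb"))
E
```

```text
pics
{'clock': 0.0, 'qpos': array([ 1.09100425e+00,  3.20265287e-01,  1.56570392e+00, -2.36313088e-05,
        1.25741440e+00, -2.00194670e-02]), 'dq': array([-0.00013656,  0.00058201, -0.00140662,  0.00065049, -0.00114967,
        0.00205571]), 'joint_torque': array([-9.18880323e-04, -4.12445748e+01, -2.31980091e+01,  7.26771913e-02,
        4.55685973e-02, -1.54799482e-04]), 'tcp_pos': array([254.92512746, 514.81136605, 213.12592243]), 'eef_rot': array([[-8.96156659e-01,  4.43737075e-01, -8.06755761e-04],
       [ 4.43737809e-01,  8.96155232e-01, -1.59912153e-03],
       [ 1.33888863e-05, -1.79105144e-03, -9.99998396e-01]]), 'contact_force': array([ 0.208374  ,  0.37980367, -0.68649349]), 'wrist_torque': array([ 0.0701489 , -0.00919596,  0.031072  ]), 'width': 90.98544828862205}
18.8
scene [[439.88219171   0.         320.60127949]
 [  0.         439.88219171 203.00618746]
 [  0.           0.           1.        ]] [1341.4332587   382.61622255  787.53125671] [[-0.50588089  0.53687036 -0.67517016]
 [ 0.86233381  0.33431888 -0.38027791]
 [ 0.02156219 -0.77459738 -0.63208699]]
top [[520.93118742   0.         316.61672542]
 [  0.         520.93118742 192.41139063]
 [  0.           0.           1.        ]] [ 406.56859083  -38.56021798 1591.67552424] [[-1.04899475e-02 -9.94484216e-01  1.04360457e-01]
 [-9.99944979e-01  1.04317993e-02 -1.10300988e-03]
 [ 8.25857791e-06 -1.04366285e-01 -9.94538928e-01]]
```

View pics/scene0.png

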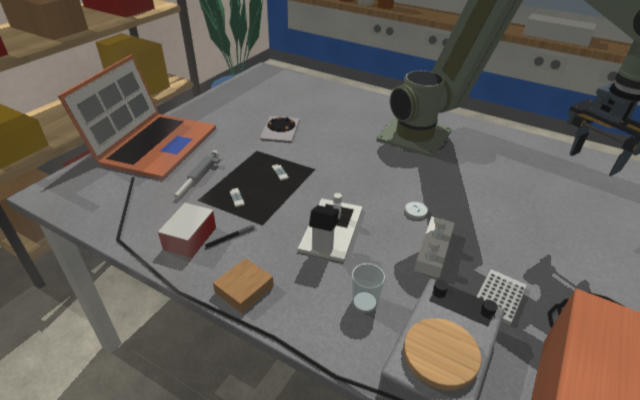

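View pics/top0.png

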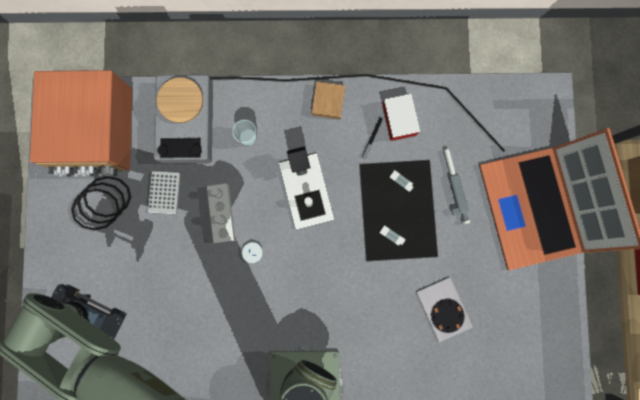

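The overview shows the reader at top (305,195) with the vial at (308,202), the rack at (220,212) and the slides at (401,181) and (392,236). I'll enlarge these next.

```bash
cat > h.py <<'E'
import pickle,cv2,numpy as np
def crop(img,x0,y0,w,h,k,out):
    c=img[y0:y0+h,x0:x0+w,::-1]
    c=cv2.resize(c,None,fx=k,fy=k,interpolation=cv2.INTER_CUBIC)
    cv2.imwrite(out,c)
def px2w(f,u,v,z):
    K=f["intrinsics"];R=np.array(f["orientation"]);o=np.array(f["xyz"])
    d=R@np.linalg.inv(K)@np.array([u,v,1.]);return o+d*(z-o[2])/d[2]
def w2px(f,p):
    K=f["intrinsics"];R=np.array(f["orientation"]);o=np.array(f["xyz"])
    c=K@(R.T@(np.array(p,float)-o));return c[:2]/c[2]
E
python3 - <<'E'
from h import *
d=pickle.load(open("f0.pkl","rb"))
t=d["top"]["img"];s=d["scene"]["img"]
crop(t,375,160,50,40,15,"pics/t_s1.png")
crop(t,365,215,50,40,15,"pics/t_s2.png")
crop(t,270,120,80,115,5,"pics/t_pad.png")
crop(t,190,170,80,100,6,"pics/t_rack.png")
crop(s,220,155,80,60,10,"pics/s_sl.png")
crop(s,290,180,180,110,4,"pics/s_pad.png")
E
```

```text
(no output)
```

View pics/t_s1.png

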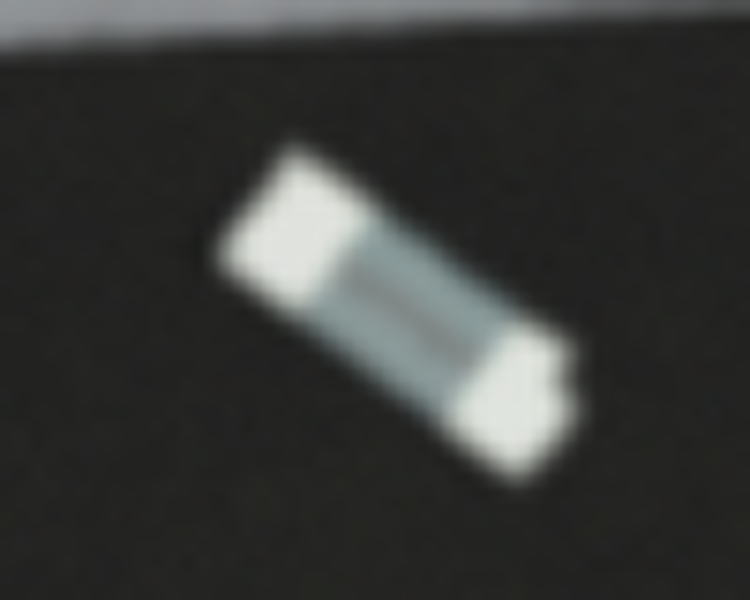

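View pics/t_s2.png

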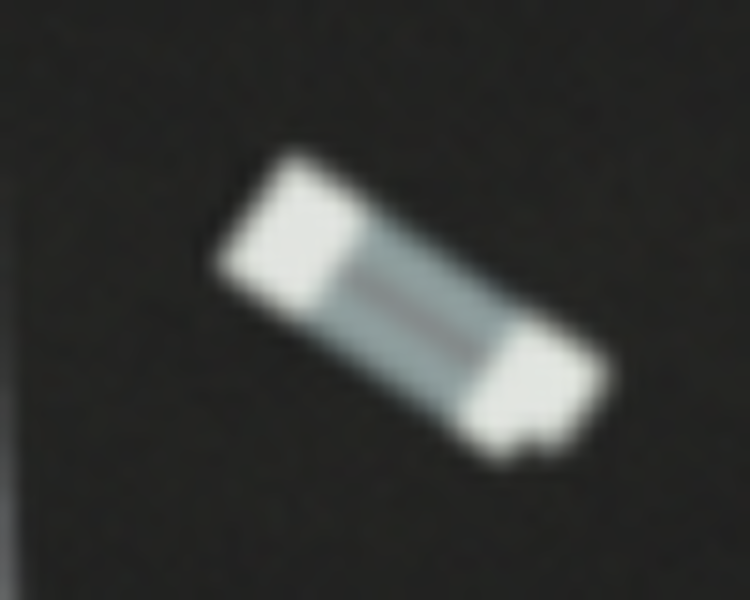

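View pics/t_pad.png

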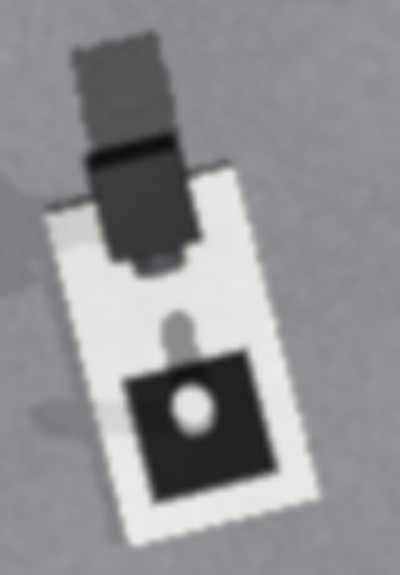

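View pics/t_rack.png

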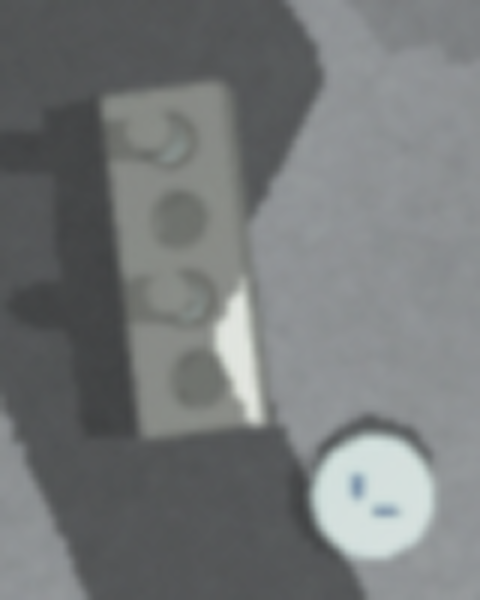

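View pics/s_sl.png

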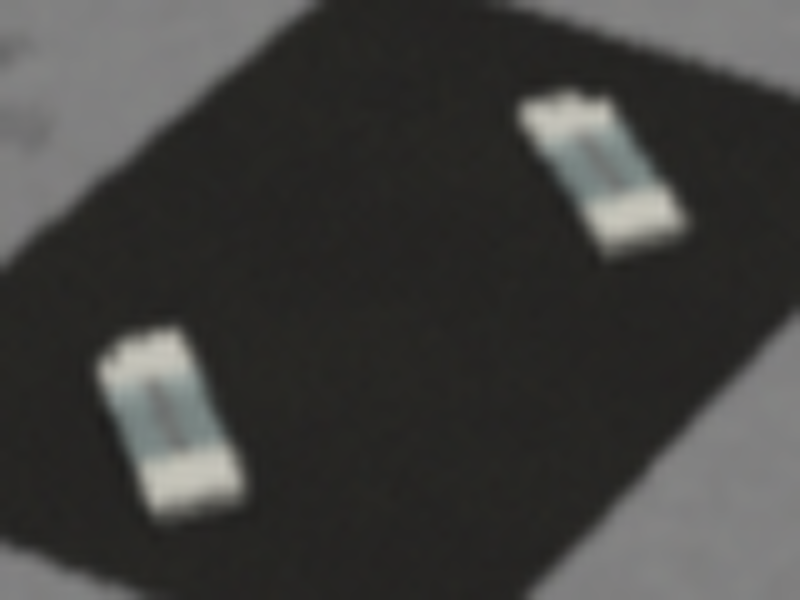

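View pics/s_pad.png

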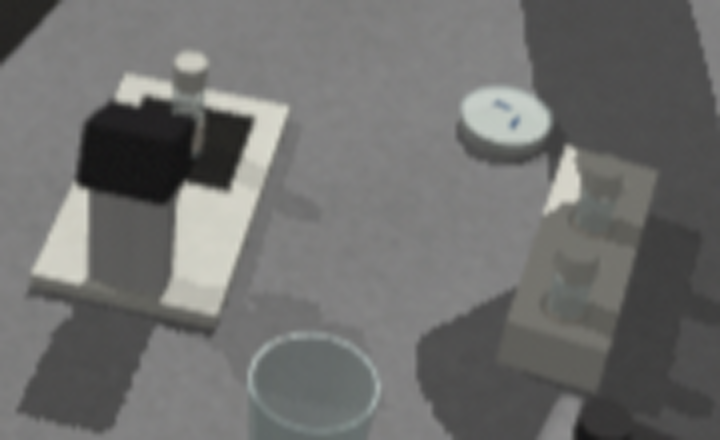

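Slide 1 (upper, top view) has its notch at crop (590,375). Looking along the notched end that is on the left, so this is the spent one. Slide 2 (lower) has its notch at crop (535,455), on the right, so this is label up and the target. The empty hole0 is at rack crop (197,378), and the vial cap is at pad crop (193,408). I'll turn these into positions now.

```bash
python3 - <<'E'
from h import *
from scipy.optimize import least_squares
d=pickle.load(open("f0.pkl","rb"));t=d["top"];s=d["scene"]
g=t["img"].astype(float).mean(2)
def c2p(x0,y0,k,p): return x0+(p[0]+.5)/k-.5,y0+(p[1]+.5)/k-.5
# slides: mask fit
for name,(x0,y0) in {"spent":(375,165),"up":(365,215)}.items():
    c=g[y0:y0+40,x0:x0+50] if name=="up" else g[y0:y0+30,x0:x0+50]
    k=8;b=cv2.resize(c,None,fx=k,fy=k,interpolation=cv2.INTER_CUBIC)
    m=(b>85).astype(np.uint8)
    n,l,st,_=cv2.connectedComponentsWithStats(m)
    # component nearest the slide
    i=[j for j in range(1,n) if 1500<st[j,4]<20000 and st[j,0]>0 and st[j,1]>0];print(name,[st[j] for j in i])
    i=max(i,key=lambda j:st[j,4])
    cn=max(cv2.findContours((l==i).astype(np.uint8),0,2)[0],key=cv2.contourArea)
    P=np.array([px2w(t,*c2p(x0,y0,k,q[0]),6)[:2] for q in cn],np.float32)
    r=cv2.minAreaRect(P);print(name,r)
pc=[(123,380),(247,350),(277,470),(153,502)]
W=np.array([px2w(t,*c2p(270,120,5,p),12) for p in pc]);print("pad",W.mean(0),np.linalg.norm(np.roll(W,-1,0)-W,axis=1))
e=(W[0]+W[1]-W[2]-W[3]);e2=W[0]-W[1]+W[3]-W[2];print("yaw",np.degrees(np.arctan2(e[1],e[0])),np.degrees(np.arctan2(e2[1],e2[0]))-90)
bp=[(130,545),(320,495),(235,165),(45,210)]
W=np.array([px2w(t,*c2p(270,120,5,p),10) for p in bp]);print("base",W,np.linalg.norm(np.roll(W,-1,0)-W,axis=1))
e=W[2]+W[3]-W[0]-W[1];e2=W[3]-W[2]+W[0]-W[1];print("yaw",np.degrees(np.arctan2(e[1],e[0])),np.degrees(np.arctan2(e2[1],e2[0]))-90)
u=e/np.linalg.norm(e);print("pad from base",(W[0]+W[1])/2+60*u)
print("vial top",px2w(t,*c2p(270,120,5,(193,404)),87), "scene",px2w(s,*c2p(290,180,4,(191,62)),87))
h0=px2w(t,*c2p(190,170,6,(197,378)),36);h2=px2w(t,*c2p(190,170,6,(180,217)),36)
dd=h2-h0;print("h0",h0,"h2",h2,np.linalg.norm(dd),np.degrees(np.arctan2(dd[1],dd[0])))
rc=[(142,438),(268,425),(228,83),(101,97)]
W=np.array([px2w(t,*c2p(190,170,6,p),36) for p in rc]);print("rack",W.mean(0),np.linalg.norm(np.roll(W,-1,0)-W,axis=1))
e=W[2]+W[3]-W[0]-W[1];print("yaw",np.degrees(np.arctan2(e[1],e[0])));u=e/np.linalg.norm(e);print("h0 from rack",W.mean(0)-60*u)
print("petri",px2w(t,*c2p(190,170,6,(372,496)),13))
E
```

```text
spent [array([  116,    39,   193,   177, 15744], dtype=int32)]
spent ((606.744873046875, -301.96356201171875), (81.2824935913086, 31.67721176147461), 52.35078430175781)
up [array([  115,    82,   211,   164, 16167], dtype=int32)]
up ((438.44317626953125, -268.1226806640625), (81.30955505371094, 31.456623077392578), 55.5932502746582)
pad [535.0696408 -18.5797395  12.       ] [77.78292123 75.52902906 77.69988487 76.61808488]
yaw 13.360539070353083 13.478535473424301
base [[462.93001701  24.53693619  10.        ]
 [492.03390362 -91.04917066  10.        ]
 [695.72945529 -41.55525329  10.        ]
 [668.93094338  75.46760489  10.        ]] [119.19389377 209.62234048 120.05211192 212.20347471]
yaw 13.772758353724468 13.5134900787358
pad from base [535.75681526 -18.97181532  10.        ]
vial top [541.42554875 -15.580648    87.        ] scene [542.53410443 -18.35978806  87.        ]
h0 [452.44658935 241.54775583  36.        ] h2 [532.69700661 250.70399207  36.        ] 80.77107237083135 6.509061003158573
rack [511.29151474 248.19590215  36.        ] [ 62.64965854 172.28154909  63.90896616 171.79788764]
yaw 7.240063435585624
h0 from rack [451.76990548 240.63428646  36.        ]
petri [393.13504496 157.38305003  13.        ]
```

```bash
cat >> h.py <<'E'
from scipy.spatial.transform import Rotation as Ro
def mv(p,yaw,st=None):
    from rig import env
    s=st or env.read_state();R=np.array(s["eef_rot"]);q=np.radians(yaw)
    c,n=np.cos(q),np.sin(q)
    T=np.array([[c,n,0],[n,-c,0],[0,0,-1.]])
    print("t",round(s["clock"],2),"tcp",s["tcp_pos"].round(1),"yaw",np.degrees(np.arctan2(R[1,0],R[0,0])).round(2),"w",round(s["width"],1),"F",s["contact_force"].round(1))
    print("travel m",(R.T@(np.array(p)-s["tcp_pos"])/1000).round(4),"twist",Ro.from_matrix(R.T@T).as_rotvec().round(4))
E
python3 -c "
from h import *
mv([542,-17,150],13.6)
s=pickle.load(open('f0.pkl','rb'))['scene'];print(w2px(s,[438.4,-268.1,3.5]),w2px(s,[606.7,-302,3.5]))"
```

```text
t 0.1 tcp [255.  514.9 213.2] yaw 153.66 w 91.3 F [ 0.3  0.2 -0.1]
travel m [-0.4933 -0.3492  0.0638] twist [-7.0000e-04  1.9000e-03  2.4445e+00]
[281.18518379 172.0977455 ] [237.82913522 197.37478234]
```

Call:
step_arm --motion '[{"travel": [-0.01, -0.007, 0], "twist": [0, 0, 0.05], "claw": 0}, {"travel": [-0.03, -0.021, 0], "twist": [0, 0, 0.15], "claw": 0}, {"travel": [-0.055, -0.039, 0], "twist": [0, 0, 0.28], "claw": 0}, {"travel": [-0.082, -0.058, 0], "twist": [0, 0, 0.41], "claw": 0}, {"travel": [-0.11, -0.078, 0], "twist": [0, 0, 0.55], "claw": 0}, {"travel": [-0.14, -0.099, 0], "twist": [0, 0, 0.69], "claw": 0}, {"travel": [-0.17, -0.12, 0], "twist": [0, 0, 0.83], "claw": 0}, {"travel": [-0.2, -0.142, 0], "twist": [0, 0, 0.97], "claw": 0}, {"travel": [-0.23, -0.163, 0], "twist": [0, 0, 1.11], "claw": 0}, {"travel": [-0.26, -0.184, 0], "twist": [0, 0, 1.25], "claw": 0}]'

```text
clock: 1.1
tcp_pos: [406.7, 233.5, 213.7]
eef_rot: [[0.144, 0.99, -0.0], [0.99, -0.144, -0.0], [-0.0, -0.0, -1.0]]
contact_force: [1.3, 0.2, -0.0]
width: 91.5
```

```bash
python3 -c "
from h import *
mv([542,-17,150],13.6)"
```

```text
t 1.1 tcp [406.7 233.5 213.7] yaw 81.71 w 91.5 F [ 1.3  0.2 -0. ]
travel m [-0.2284  0.17    0.0637] twist [-2.0000e-04  4.0000e-04  1.1888e+00]
```

Call:
step_arm --motion '[{"travel": [-0.03, 0.022, 0], "twist": [0, 0, 0.145], "claw": 0}, {"travel": [-0.06, 0.044, 0], "twist": [0, 0, 0.29], "claw": 0}, {"travel": [-0.09, 0.066, 0.0], "twist": [0, 0, 0.435], "claw": 0}, {"travel": [-0.12, 0.089, 0], "twist": [0, 0, 0.58], "claw": 0}, {"travel": [-0.15, 0.111, 0], "twist": [0, 0, 0.725], "claw": 0}, {"travel": [-0.178, 0.132, 0], "twist": [0, 0, 0.87], "claw": 0}, {"travel": [-0.2, 0.149, 0.01], "twist": [0, 0, 1.0], "claw": 0}, {"travel": [-0.217, 0.161, 0.03], "twist": [0, 0, 1.11], "claw": 0}, {"travel": [-0.2265, 0.168, 0.05], "twist": [0, 0, 1.17], "claw": 0}, {"travel": [-0.2285, 0.17, 0.064], "twist": [0, 0, 1.189], "claw": 0}]'

```text
clock: 2.1
tcp_pos: [542.9, -16.2, 148.1]
eef_rot: [[0.971, 0.237, -0.002], [0.237, -0.971, -0.0], [-0.002, -0.0, -1.0]]
contact_force: [0.8, 1.0, 0.0]
width: 91.2
```

```bash
python3 -c "
from h import *
from rig import env
for n in('scene','top'):
  f=env.grab_frame(n);pickle.dump(f,open('f1%s.pkl'%n,'wb'))
  x,y=(290,150) if n=='scene' else (260,140)
  crop(f['img'],x,y,110,110,6,'pics/%s1.png'%n)
mv([542,-17,51],13.6)"
```

```text
t 2.2 tcp [541.6 -15.3 147.5] yaw 13.86 w 91.5 F [-0.6  0.5 -0.1]
travel m [0.0005 0.0019 0.0965] twist [-0.0016  0.0053  0.0045]
```

View pics/scene1.png

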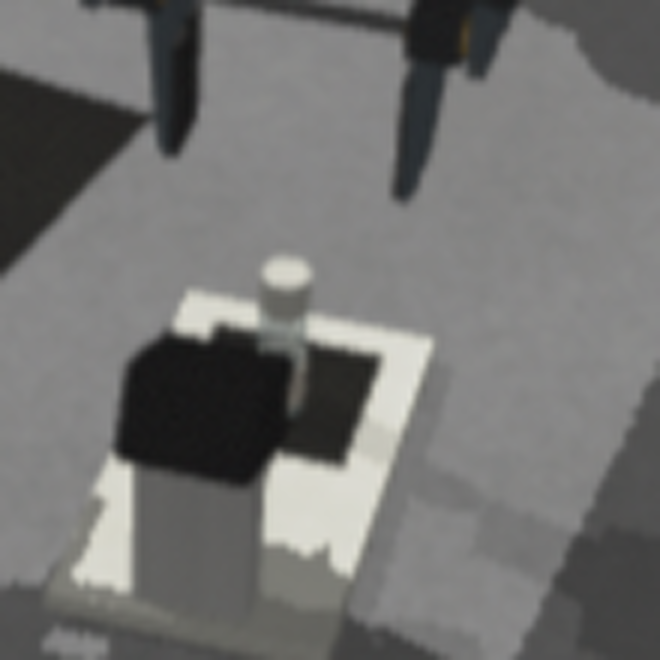

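The open fingers (tips at crop (172,155) and (403,200)) straddle the vial cap at (287,270), so I'll descend.

Call:
step_arm --motion '[{"travel": [0, 0.0015, 0.01], "claw": 0}, {"travel": [0, 0.0015, 0.025], "claw": 0}, {"travel": [0, 0.0015, 0.04], "claw": 0}, {"travel": [0, 0.0015, 0.055], "claw": 0}, {"travel": [0, 0.0015, 0.07], "claw": 0}, {"travel": [0, 0.0015, 0.083], "claw": 0}, {"travel": [0, 0.0015, 0.092], "claw": 0}, {"travel": [0, 0.0015, 0.096], "claw": 0}, {"travel": [0, 0.0015, 0.096], "claw": 0}, {"travel": [0, 0.0015, 0.096], "claw": 0.4}]' --squeeze 12

```text
invalid input
```

Call:
step_arm --motion '[{"travel": [0, 0, 0], "claw": 0.6}, {"travel": [0, 0, 0], "claw": 0.7}, {"travel": [0, 0, 0], "claw": 0.75}, {"travel": [0, 0, 0], "claw": 0.8}, {"travel": [0, 0, 0], "claw": 0.85}, {"travel": [0, 0, 0], "claw": 1}, {"travel": [0, 0, 0], "claw": 1}, {"travel": [0, 0, 0], "claw": 1}]' --squeeze 12

```text
invalid input
```

```bash
python3 -c "
from h import *
from rig import env
for n in('scene','top'):
  f=env.grab_frame(n);pickle.dump(f,open('f2%s.pkl'%n,'wb'))
  x,y=(290,150) if n=='scene' else (260,140)
  crop(f['img'],x,y,110,110,6,'pics/%s2.png'%n)
mv([452,241,160],6.9)"
```

```text
t 2.3 tcp [543.1 -14.7 149.9] yaw 13.93 w 91.1 F [-0.2  0.2 -0.5]
travel m [-0.0269 -0.2701 -0.01  ] twist [-0.0004  0.0006  0.1227]
```

View pics/scene2.png

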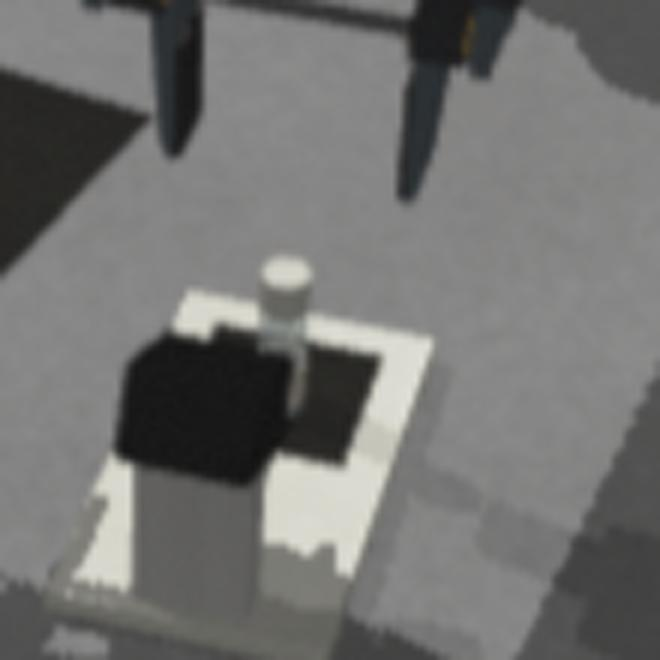

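The moves were refused because twist is mandatory in each row. I'll resend with it.

Call:
step_arm --motion '[{"twist": [0, 0, 0], "travel": [0, 0.0015, 0.01], "claw": 0}, {"twist": [0, 0, 0], "travel": [0, 0.0015, 0.025], "claw": 0}, {"twist": [0, 0, 0], "travel": [0, 0.0015, 0.04], "claw": 0}, {"twist": [0, 0, 0], "travel": [0, 0.0015, 0.055], "claw": 0}, {"twist": [0, 0, 0], "travel": [0, 0.0015, 0.07], "claw": 0}, {"twist": [0, 0, 0], "travel": [0, 0.0015, 0.083], "claw": 0}, {"twist": [0, 0, 0], "travel": [0, 0.0015, 0.092], "claw": 0}, {"twist": [0, 0, 0], "travel": [0, 0.0015, 0.098], "claw": 0}, {"twist": [0, 0, 0], "travel": [0, 0.0015, 0.098], "claw": 0}, {"twist": [0, 0, 0], "travel": [0, 0.0015, 0.098], "claw": 0.4}]' --squeeze 12

```text
clock: 3.3
tcp_pos: [544.0, -16.3, 52.3]
eef_rot: [[0.971, 0.24, 0.001], [0.24, -0.971, 0.0], [0.001, 0.0, -1.0]]
contact_force: [0.1, 0.1, 0.2]
width: 85.9
```

Call:
step_arm --motion '[{"twist": [0, 0, 0], "travel": [0, 0, 0], "claw": 0.6}, {"twist": [0, 0, 0], "travel": [0, 0, 0], "claw": 0.7}, {"twist": [0, 0, 0], "travel": [0, 0, 0], "claw": 0.75}, {"twist": [0, 0, 0], "travel": [0, 0, 0], "claw": 0.8}, {"twist": [0, 0, 0], "travel": [0, 0, 0], "claw": 0.85}, {"twist": [0, 0, 0], "travel": [0, 0, 0], "claw": 1}, {"twist": [0, 0, 0], "travel": [0, 0, 0], "claw": 1}, {"twist": [0, 0, 0], "travel": [0, 0, 0], "claw": 1}]' --squeeze 12

```text
clock: 4.1
tcp_pos: [543.6, -16.3, 51.9]
eef_rot: [[0.971, 0.24, -0.0], [0.24, -0.971, 0.0], [0.0, -0.0, -1.0]]
contact_force: [-0.4, 0.6, 1.0]
width: 22.1
```

```bash
python3 -c "
from h import *
from rig import env
for n in('scene','top'):
  f=env.grab_frame(n);pickle.dump(f,open('f2%s.pkl'%n,'wb'))
  x,y=(290,150) if n=='scene' else (260,140)
  crop(f['img'],x,y,110,110,6,'pics/%s2.png'%n)
mv([452,241,160],6.9)"
```

```text
t 4.2 tcp [543.6 -16.3  51.9] yaw 13.91 w 21.5 F [ 0.5  0.3 -0.7]
travel m [-0.027  -0.2717 -0.1081] twist [-1.000e-04  0.000e+00  1.224e-01]
```

View pics/scene2.png

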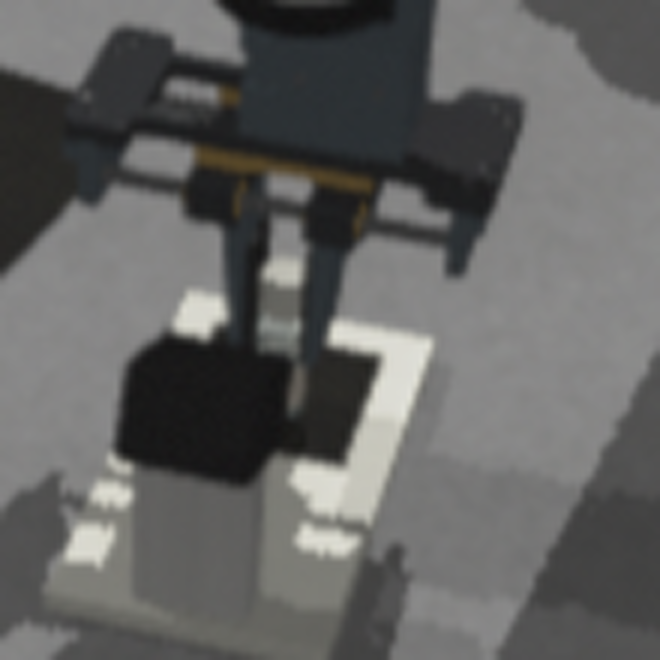

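Grip closed at 22 mm on the vial. I'll lift it and carry it to a point above hole0.

Call:
step_arm --motion '[{"twist": [0, 0, 0], "travel": [0, 0, -0.006], "claw": 1}, {"twist": [0, 0, 0], "travel": [0, 0, -0.02], "claw": 1}, {"twist": [0, 0, 0], "travel": [0, 0, -0.04], "claw": 1}, {"twist": [0, 0, 0], "travel": [0, 0, -0.057], "claw": 1}, {"twist": [0, 0, 0], "travel": [0, -0.006, -0.067], "claw": 1}, {"twist": [0, 0, 0.01], "travel": [-0.001, -0.018, -0.07], "claw": 1}, {"twist": [0, 0, 0.02], "travel": [-0.003, -0.038, -0.07], "claw": 1}, {"twist": [0, 0, 0.03], "travel": [-0.006, -0.064, -0.07], "claw": 1}, {"twist": [0, 0, 0.045], "travel": [-0.009, -0.094, -0.07], "claw": 1}, {"twist": [0, 0, 0.06], "travel": [-0.012, -0.126, -0.07], "claw": 1}]' --squeeze 15

```text
clock: 5.2
tcp_pos: [500.8, 104.2, 122.0]
eef_rot: [[0.984, 0.18, -0.0], [0.18, -0.984, 0.0], [-0.0, -0.0, -1.0]]
contact_force: [-0.3, 0.3, -0.5]
width: 21.6
```

```bash
python3 -c "
from h import *
mv([454.3,240.4,122],6.9)"
```

```text
t 5.2 tcp [500.8 104.2 122. ] yaw 10.4 w 21.6 F [-0.3  0.3 -0.5]
travel m [-0.0212 -0.1423  0.    ] twist [-0.0002  0.0004  0.061 ]
```

Call:
step_arm --motion '[{"twist": [0, 0, 0.015], "travel": [-0.004, -0.03, 0], "claw": 1}, {"twist": [0, 0, 0.03], "travel": [-0.009, -0.06, 0], "claw": 1}, {"twist": [0, 0, 0.04], "travel": [-0.013, -0.087, 0], "claw": 1}, {"twist": [0, 0, 0.05], "travel": [-0.016, -0.11, 0], "claw": 1}, {"twist": [0, 0, 0.055], "travel": [-0.019, -0.127, 0], "claw": 1}, {"twist": [0, 0, 0.06], "travel": [-0.0205, -0.137, 0], "claw": 1}, {"twist": [0, 0, 0.061], "travel": [-0.021, -0.142, 0], "claw": 1}, {"twist": [0, 0, 0.061], "travel": [-0.021, -0.142, 0], "claw": 1}]'

```text
clock: 6.0
tcp_pos: [455.1, 239.2, 121.9]
eef_rot: [[0.993, 0.122, -0.0], [0.122, -0.993, -0.0], [-0.0, 0.0, -1.0]]
contact_force: [-0.0, -0.1, 0.1]
width: 21.5
```

```bash
python3 -c "
from h import *
from rig import env
for n in('scene','top'):
  f=env.grab_frame(n);pickle.dump(f,open('f3%s.pkl'%n,'wb'))
  x,y=(370,150) if n=='scene' else (170,150)
  crop(f['img'],x,y,110,110,7,'pics/%s3.png'%n)
mv([454.3,240.4,90],6.9)"
```

```text
t 6.1 tcp [455.3 238.4 121.9] yaw 6.96 w 21.9 F [ 0.5  0.4 -0.9]
travel m [-0.0008 -0.0021  0.0319] twist [0.0003 0.     0.001 ]
```

View pics/scene3.png

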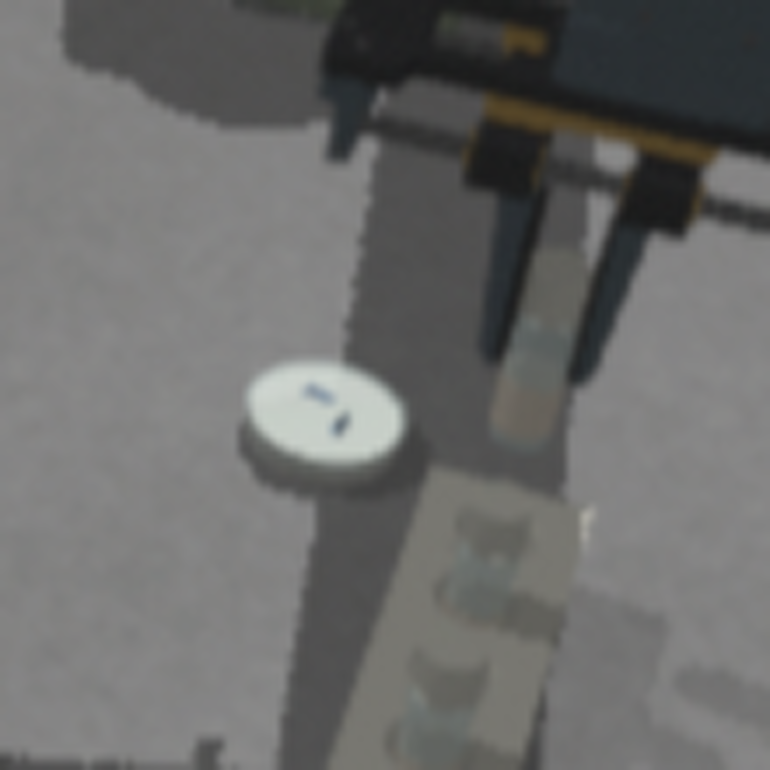

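View pics/top3.png

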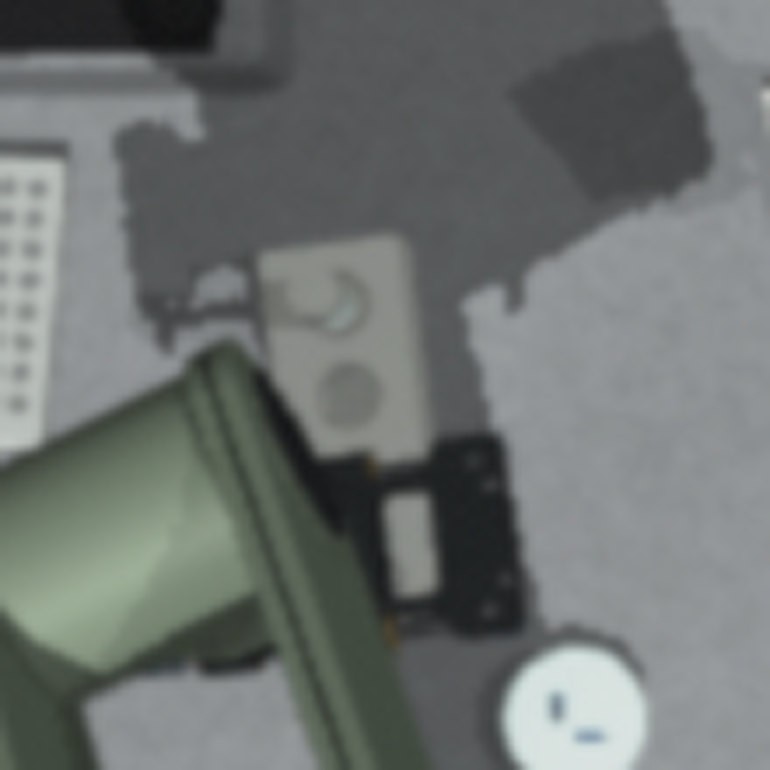

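```bash
python3 -c "
from h import *
from rig import env
s=pickle.load(open('f3scene.pkl','rb'))
def cp(p): return (((w2px(s,p)-np.array([370,150])+.5)*7-.5)).round(0)
a=[]
for i in range(6):
  f=env.grab_frame('top'); a.append(env.read_state()['tcp_pos'])
a=np.array(a);print(a.mean(0),a.std(0))
for x,y in((453.7,239.5),(452,241),(455,239)):
  e=np.array([.53687,0,0])
  print(x,y,'bottom c',cp([x,y,83]),'top c',cp([x,y,158]), 'lowest', cp([x+9,y+6,83]), 'left/right mid',cp([x-.506*11,y+.862*11,110]),cp([x+.506*11,y-.862*11,110]))
for h in((452.1,241.1),): print('hole0',cp([*h,36]),'b top',cp([h[0]+39.7,h[1]+4.8,83]), 'corner',cp([451.8-26*.992+30*.12,240.6-26*.12-30*.992,36]),cp([451.8-26*.992-30*.12,240.6-26*.12+30*.992,36]))
"
```

```text
[455.38288798 238.40146987 121.94880777] [0.01712371 0.09048686 0.01191743]
453.7 239.5 bottom c [527. 434.] top c [571. 266.] lowest [535. 453.] left/right mid [574. 376.] [511. 375.]
452 241 bottom c [533. 432.] top c [577. 265.] lowest [541. 452.] left/right mid [579. 374.] [517. 373.]
455 239 bottom c [525. 435.] top c [568. 268.] lowest [533. 455.] left/right mid [571. 377.] [509. 376.]
hole0 [507. 530.] b top [510. 500.] corner [440. 465.] [601. 510.]
```

Call:
step_arm --motion '[{"twist": [0, 0, 0], "travel": [-0.0008, -0.002, 0.008], "claw": 1}, {"twist": [0, 0, 0], "travel": [-0.0008, -0.002, 0.02], "claw": 1}, {"twist": [0, 0, 0], "travel": [-0.0008, -0.002, 0.031], "claw": 1}, {"twist": [0, 0, 0], "travel": [-0.0008, -0.002, 0.036], "claw": 1}, {"twist": [0, 0, 0], "travel": [-0.0008, -0.002, 0.037], "claw": 1}, {"twist": [0, 0, 0], "travel": [-0.0008, -0.002, 0.037], "claw": 1}]'

```text
clock: 7.0
tcp_pos: [454.1, 240.9, 84.7]
eef_rot: [[0.993, 0.122, -0.0], [0.122, -0.993, -0.0], [-0.0, 0.0, -1.0]]
contact_force: [-0.5, 0.6, 0.1]
width: 21.3
```

```bash
python3 -c "
from h import *
from rig import env
f=env.grab_frame('scene');pickle.dump(f,open('f4scene.pkl','wb'))
crop(f['img'],420,180,55,60,13,'pics/scene4.png')
mv([454.3,240.4,48],6.9)"
```

```text
t 7.05 tcp [454.3 241.   85. ] yaw 6.98 w 21.6 F [0.  0.6 0.2]
travel m [-0.0001  0.0006  0.037 ] twist [-0.0002 -0.0003  0.0014]
```

View pics/scene4.png

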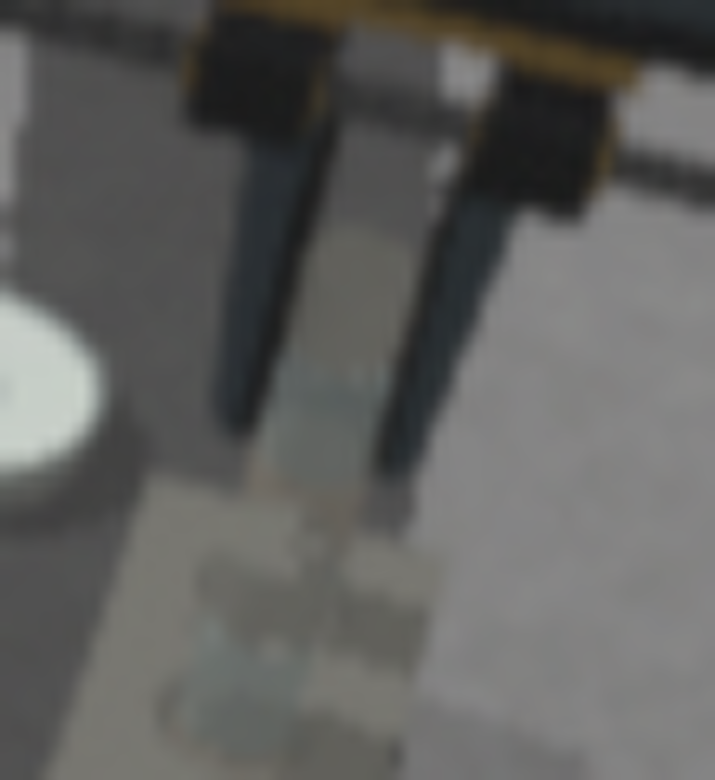

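The vial's lower end (crop about (315,520)) hangs over the rack's end, in front of vial_b. I'll descend gently and watch the force.

Call:
step_arm --motion '[{"twist": [0, 0, 0], "travel": [0, 0.0003, 0.004], "claw": 1}, {"twist": [0, 0, 0], "travel": [0, 0.0003, 0.008], "claw": 1}, {"twist": [0, 0, 0], "travel": [0, 0.0003, 0.011], "claw": 1}, {"twist": [0, 0, 0], "travel": [0, 0.0003, 0.013], "claw": 1}, {"twist": [0, 0, 0], "travel": [0, 0.0003, 0.015], "claw": 1}]'

```text
clock: 7.55
tcp_pos: [454.2, 240.5, 69.8]
eef_rot: [[0.993, 0.122, 0.0], [0.122, -0.993, 0.0], [0.0, -0.0, -1.0]]
contact_force: [-0.9, -0.7, 0.0]
width: 21.4
```

Call:
step_arm --motion '[{"twist": [0, 0, 0], "travel": [0, 0, 0.004], "claw": 1}, {"twist": [0, 0, 0], "travel": [0, 0, 0.008], "claw": 1}, {"twist": [0, 0, 0], "travel": [0, 0, 0.012], "claw": 1}, {"twist": [0, 0, 0], "travel": [0, 0, 0.016], "claw": 1}, {"twist": [0, 0, 0], "travel": [0, 0, 0.019], "claw": 1}, {"twist": [0, 0, 0], "travel": [0, 0, 0.0205], "claw": 1}, {"twist": [0, 0, 0], "travel": [0, 0, 0.0215], "claw": 1}, {"twist": [0, 0, 0], "travel": [0, 0, 0.0215], "claw": 1}]'

```text
clock: 8.35
tcp_pos: [454.2, 240.6, 48.4]
eef_rot: [[0.993, 0.122, 0.0], [0.122, -0.993, 0.0], [0.0, -0.0, -1.0]]
contact_force: [-0.2, 0.1, -0.3]
width: 21.5
```

```bash
python3 -c "
from h import *
from rig import env
f=env.grab_frame('scene');pickle.dump(f,open('f5scene.pkl','wb'))
crop(f['img'],400,160,75,100,7,'pics/scene5.png')
mv([454.3,240.4,48],6.9)"
```

```text
t 8.4 tcp [454.2 240.6  48.5] yaw 6.98 w 21.7 F [ 0.1 -1.  -0.3]
travel m [0.0001 0.0002 0.0005] twist [-0.0001 -0.0002  0.0014]
```

View pics/scene5.png

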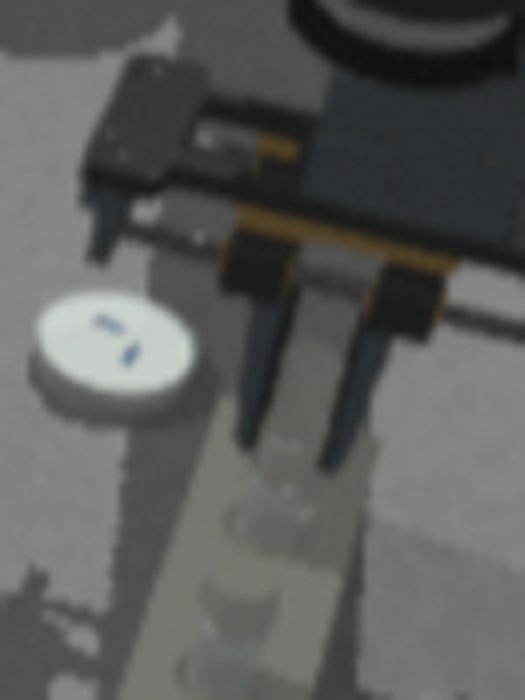

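The vial is down in hole0 (finger tips at rack-top level, no contact force). I'll release and rise.

Call:
step_arm --motion '[{"twist": [0, 0, 0], "travel": [0, 0, 0.0005], "claw": 0.7}, {"twist": [0, 0, 0], "travel": [0, 0, 0.0005], "claw": 0.6}, {"twist": [0, 0, 0], "travel": [0, 0, 0.0005], "claw": 0.5}, {"twist": [0, 0, 0], "travel": [0, 0, 0.0005], "claw": 0.4}, {"twist": [0, 0, 0], "travel": [0, 0, 0], "claw": 0.4}, {"twist": [0, 0, 0], "travel": [0, 0, -0.01], "claw": 0.4}, {"twist": [0, 0, 0], "travel": [0, 0, -0.03], "claw": 0.4}, {"twist": [0, 0, 0], "travel": [0, 0, -0.06], "claw": 0.4}, {"twist": [0, 0, 0], "travel": [0, 0, -0.09], "claw": 0.4}, {"twist": [0, 0, 0], "travel": [0, 0, -0.11], "claw": 0.4}]'

```text
clock: 9.4
tcp_pos: [455.0, 241.0, 161.4]
eef_rot: [[0.993, 0.121, 0.003], [0.121, -0.993, 0.002], [0.004, -0.001, -1.0]]
contact_force: [-0.2, 0.9, 0.3]
width: 55.0
```

```bash
python3 -c "
from h import *
from rig import env
f=env.grab_frame('scene');pickle.dump(f,open('f6scene.pkl','wb'))
crop(f['img'],390,160,90,120,5,'pics/scene6.png')
mv([438.4,-268.1,160],55.6)"
```

```text
t 9.45 tcp [456.6 241.8 164.2] yaw 6.98 w 54.7 F [0.7 0.9 2.5]
travel m [-0.08    0.5039  0.0019] twist [ 7.000e-04 -9.500e-03 -8.486e-01]
```

View pics/scene6.png

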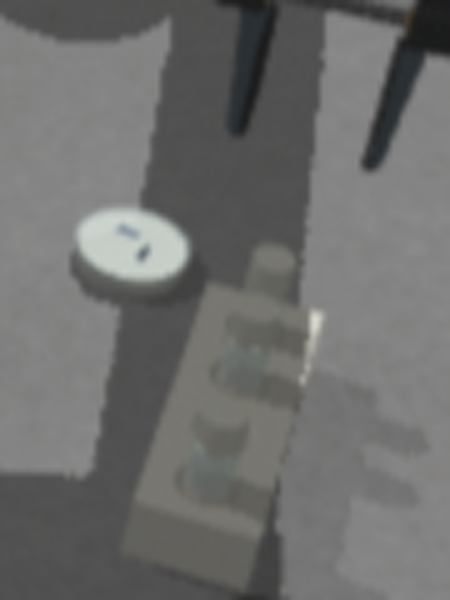

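```bash
python3 -c "
from h import *
s=pickle.load(open('f6scene.pkl','rb'))
for z in (83,111): print(z,(w2px(s,[452.5,240.8,z])-np.array([390,160])+.5)*5-.5)
for i in (1,3): print((w2px(s,[452.5+40*i*.993,240.8+40*i*.12,83])-np.array([390,160])+.5)*5-.5)
"
```

```text
83 [279.57990744 259.18989344]
111 [291.02616938 215.78169117]
[263.5165416  307.41429917]
[228.66597271 412.04043985]
```

Call:
step_arm --motion '[{"twist": [0, 0, -0.01], "travel": [-0.001, 0.008, 0], "claw": 0.4}, {"twist": [0, 0, -0.04], "travel": [-0.004, 0.025, 0], "claw": 0.4}, {"twist": [0, 0, -0.08], "travel": [-0.008, 0.05, 0], "claw": 0.4}, {"twist": [0, 0, -0.13], "travel": [-0.012, 0.08, 0], "claw": 0.4}, {"twist": [0, 0, -0.19], "travel": [-0.017, 0.112, 0], "claw": 0.4}, {"twist": [0, 0, -0.25], "travel": [-0.022, 0.145, 0], "claw": 0.4}, {"twist": [0, 0, -0.31], "travel": [-0.027, 0.178, 0], "claw": 0.4}, {"twist": [0, 0, -0.37], "travel": [-0.032, 0.211, 0], "claw": 0.4}, {"twist": [0, 0, -0.43], "travel": [-0.037, 0.244, 0], "claw": 0.4}, {"twist": [0, 0, -0.49], "travel": [-0.043, 0.277, 0], "claw": 0.4}]'

```text
clock: 10.45
tcp_pos: [443.6, -41.2, 157.2]
eef_rot: [[0.817, 0.577, -0.003], [0.577, -0.817, 0.0], [-0.002, -0.002, -1.0]]
contact_force: [-0.1, 0.3, -0.4]
width: 54.6
```

```bash
python3 -c "
from h import *
mv([438.4,-268.1,100],55.6)"
```

```text
t 10.45 tcp [443.6 -41.2 157.2] yaw 35.22 w 54.6 F [-0.1  0.3 -0.4]
travel m [-0.135   0.1824  0.0571] twist [-0.0021  0.0018 -0.3557]
```

Call:
step_arm --motion '[{"twist": [0, 0, -0.06], "travel": [-0.024, 0.032, 0], "claw": 0.4}, {"twist": [0, 0, -0.12], "travel": [-0.048, 0.065, 0], "claw": 0.4}, {"twist": [0, 0, -0.18], "travel": [-0.071, 0.096, 0], "claw": 0.4}, {"twist": [0, 0, -0.24], "travel": [-0.092, 0.125, 0], "claw": 0.4}, {"twist": [0, 0, -0.29], "travel": [-0.11, 0.149, 0.01], "claw": 0.4}, {"twist": [0, 0, -0.325], "travel": [-0.123, 0.167, 0.02], "claw": 0.4}, {"twist": [0, 0, -0.345], "travel": [-0.131, 0.177, 0.035], "claw": 0.4}, {"twist": [0, 0, -0.355], "travel": [-0.135, 0.182, 0.05], "claw": 0.4}, {"twist": [0, 0, -0.356], "travel": [-0.135, 0.1825, 0.057], "claw": 0.4}, {"twist": [0, 0, -0.356], "travel": [-0.135, 0.1825, 0.057], "claw": 0.4}]'

```text
clock: 11.45
tcp_pos: [437.9, -265.8, 99.7]
eef_rot: [[0.568, 0.823, -0.004], [0.823, -0.568, 0.003], [-0.0, -0.005, -1.0]]
contact_force: [-0.1, 0.2, 0.4]
width: 54.6
```

```bash
python3 -c "
from h import *
from rig import env
for n in('scene','top'):
  f=env.grab_frame(n);pickle.dump(f,open('f7%s.pkl'%n,'wb'))
  x,y=(405,190) if n=='scene' else (190,170)
  crop(f['img'],x,y,60,75,8,'pics/%s7.png'%n)
  x,y=(250,120) if n=='scene' else (340,190)
  crop(f['img'],x,y,80,80,8,'pics/%s7b.png'%n)
mv([438.4,-268.1,40],55.6)
s=pickle.load(open('f7scene.pkl','rb'))
def cp(p): return ((w2px(s,p)-np.array([405,190])+.5)*8-.5).round()
for i in (0,1,3): print(i,cp([452.1+40*i*.993,241+40*i*.12,83]),cp([452.1+40*i*.993,241+40*i*.12,36]))
"
```

```text
t 11.55 tcp [ 439.2 -266.1  101.3] yaw 55.47 w 54.9 F [-0.2 -0.3 -0. ]
travel m [-0.0021  0.0005  0.0613] twist [-0.0007 -0.0001 -0.0023]
0 [329. 175.] [299. 286.]
1 [303. 252.] [273. 364.]
3 [247. 419.] [218. 533.]
```

View pics/scene7.png

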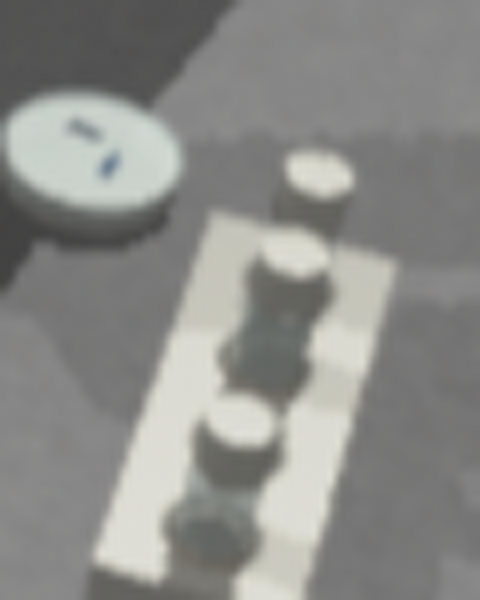

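View pics/top7.png

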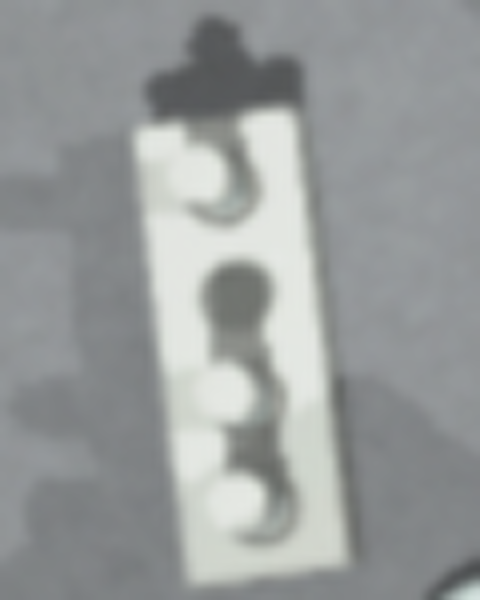

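View pics/scene7b.png

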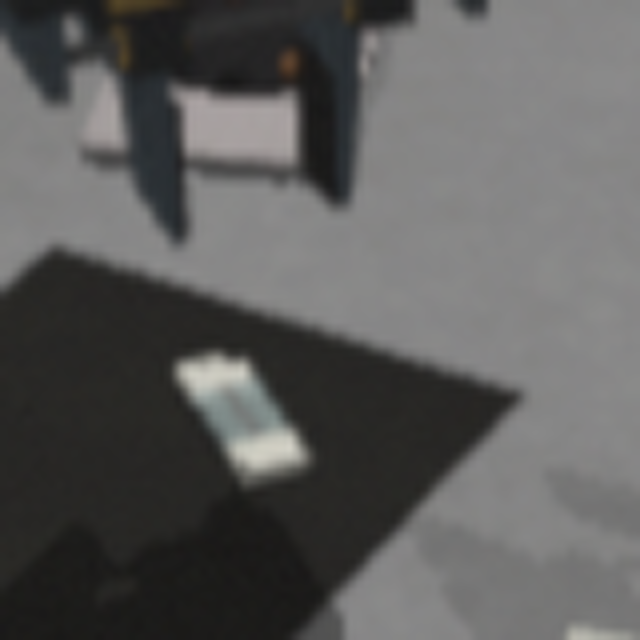

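View pics/top7b.png

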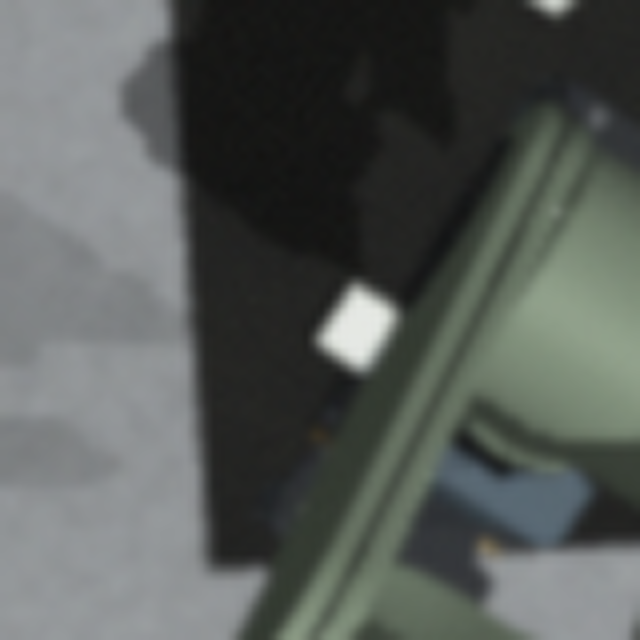

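All three caps sit at the predicted full-depth pixels: (320,174), (295,252) and (240,418). The vial is fully down in hole0. The fingers straddle the slide at (245,420), so I'll descend to it.

Call:
step_arm --motion '[{"twist": [0, 0, 0], "travel": [-0.001, 0, 0.008], "claw": 0.4}, {"twist": [0, 0, 0], "travel": [-0.002, 0, 0.022], "claw": 0.4}, {"twist": [0, 0, 0], "travel": [-0.002, 0, 0.04], "claw": 0.4}, {"twist": [0, 0, 0], "travel": [-0.002, 0, 0.058], "claw": 0.4}, {"twist": [0, 0, 0], "travel": [-0.002, 0, 0.071], "claw": 0.4}, {"twist": [0, 0, 0], "travel": [-0.002, 0, 0.078], "claw": 0.4}, {"twist": [0, 0, 0], "travel": [-0.002, 0, 0.08], "claw": 0.4}, {"twist": [0, 0, 0], "travel": [-0.002, 0, 0.08], "claw": 0.4}, {"twist": [0, 0, 0], "travel": [-0.002, 0, 0.08], "claw": 0.4}]'

```text
clock: 12.45
tcp_pos: [438.8, -268.4, 22.1]
eef_rot: [[0.567, 0.824, 0.001], [0.824, -0.567, -0.001], [0.0, 0.001, -1.0]]
contact_force: [-0.4, -0.4, 0.6]
width: 55.0
```

```bash
python3 -c "
from h import *
from rig import env
f=env.grab_frame('scene');pickle.dump(f,open('f8scene.pkl','wb'))
crop(f['img'],250,130,70,65,10,'pics/scene8.png')
mv([438.4,-268.1,1.5],55.6)
"
```

```text
t 12.5 tcp [ 438.8 -268.5   22.1] yaw 55.46 w 54.7 F [-0.6  0.1  0. ]
travel m [ 0.     -0.0006  0.0206] twist [ 0.0016 -0.0001 -0.0025]
```

View pics/scene8.png

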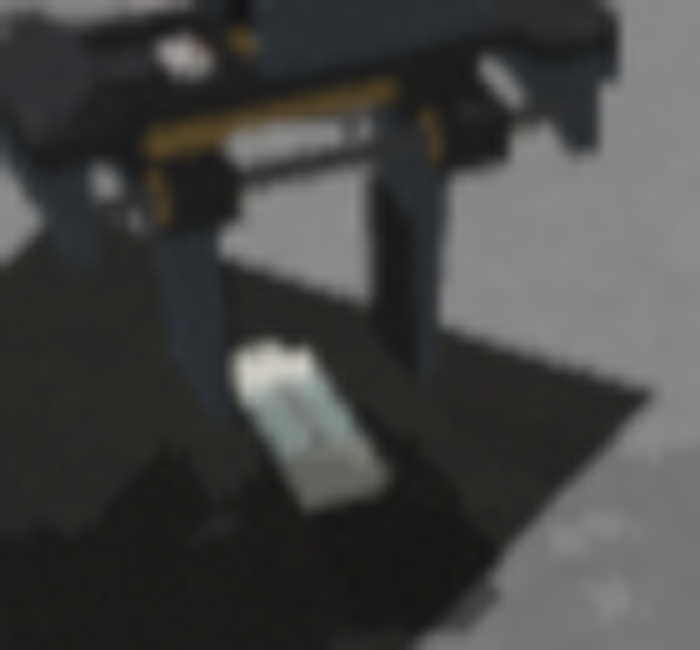

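The slide lies between the fingers, aligned. I'll go down to about 1.6 mm and close.

Call:
step_arm --motion '[{"twist": [0, 0, 0], "travel": [0, 0, 0.006], "claw": 0.4}, {"twist": [0, 0, 0], "travel": [0, 0, 0.012], "claw": 0.4}, {"twist": [0, 0, 0], "travel": [0, 0, 0.017], "claw": 0.4}, {"twist": [0, 0, 0], "travel": [0, 0, 0.0195], "claw": 0.4}, {"twist": [0, 0, 0], "travel": [0, 0, 0.0205], "claw": 0.4}, {"twist": [0, 0, 0], "travel": [0, 0, 0.0205], "claw": 0.4}, {"twist": [0, 0, 0], "travel": [0, 0, 0.0205], "claw": 0.5}, {"twist": [0, 0, 0], "travel": [0, 0, 0.0205], "claw": 0.6}, {"twist": [0, 0, 0], "travel": [0, 0, 0.0205], "claw": 0.65}, {"twist": [0, 0, 0], "travel": [0, 0, 0.0205], "claw": 0.7}]' --squeeze 20

```text
clock: 13.5
tcp_pos: [438.4, -268.2, 1.0]
eef_rot: [[0.567, 0.824, 0.0], [0.824, -0.567, -0.0], [0.0, 0.0, -1.0]]
contact_force: [0.6, 0.3, -0.4]
width: 28.4
```

Call:
step_arm --motion '[{"twist": [0, 0, 0], "travel": [0, 0, 0], "claw": 0.75}, {"twist": [0, 0, 0], "travel": [0, 0, 0], "claw": 0.85}, {"twist": [0, 0, 0], "travel": [0, 0, 0], "claw": 1}, {"twist": [0, 0, 0], "travel": [0, 0, 0], "claw": 1}, {"twist": [0, 0, 0], "travel": [0, 0, 0], "claw": 1}]' --squeeze 20

```text
clock: 14.0
tcp_pos: [438.5, -268.3, 1.0]
eef_rot: [[0.567, 0.824, 0.0], [0.824, -0.567, -0.0], [0.0, 0.0, -1.0]]
contact_force: [0.3, 0.0, 1.1]
width: 25.2
```

Call:
step_arm --motion '[{"twist": [0, 0, 0], "travel": [0, 0, -0.004], "claw": 1}, {"twist": [0, 0, 0], "travel": [0, 0, -0.014], "claw": 1}, {"twist": [0, 0, 0], "travel": [0, 0, -0.03], "claw": 1}, {"twist": [0, 0, 0], "travel": [0, 0, -0.05], "claw": 1}, {"twist": [0, 0, 0], "travel": [0, 0, -0.072], "claw": 1}, {"twist": [0, 0, 0], "travel": [0, 0, -0.092], "claw": 1}, {"twist": [0, 0, 0], "travel": [0, 0, -0.108], "claw": 1}, {"twist": [0, 0, 0], "travel": [0, 0, -0.117], "claw": 1}, {"twist": [0, 0, 0], "travel": [0, 0, -0.12], "claw": 1}, {"twist": [0, 0, 0], "travel": [0, 0, -0.12], "claw": 1}]' --squeeze 25

```text
clock: 15.0
tcp_pos: [438.2, -268.1, 121.0]
eef_rot: [[0.567, 0.824, 0.0], [0.824, -0.567, 0.0], [0.0, 0.0, -1.0]]
contact_force: [-0.2, -0.1, -0.7]
width: 25.1
```

```bash
python3 -c "
from h import *
from rig import env
f=env.grab_frame('scene');pickle.dump(f,open('f9scene.pkl','wb'))
crop(f['img'],240,90,90,75,8,'pics/scene9.png')
mv([508.2,-25.4,121],193.6)
"
```

```text
t 15.05 tcp [ 437.9 -268.   120.5] yaw 55.45 w 25.5 F [-0.8 -0.7  0.5]
travel m [ 0.2396 -0.0797 -0.0004] twist [-4.0000e-04 -1.2000e-03 -2.4112e+00]
```

View pics/scene9.png

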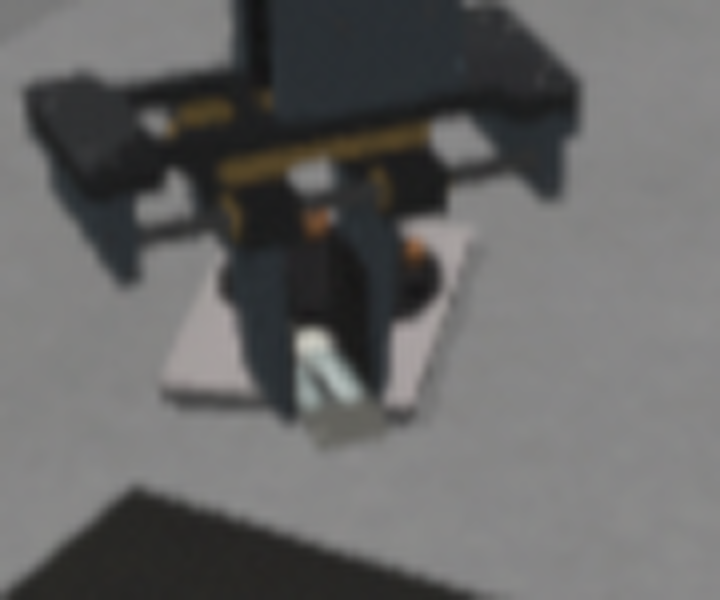

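The slide is held and looks level at (335,400). I'll carry it to the reader.

Call:
step_arm --motion '[{"twist": [0, 0, -0.03], "travel": [0.003, -0.001, 0], "claw": 1}, {"twist": [0, 0, -0.09], "travel": [0.009, -0.003, 0], "claw": 1}, {"twist": [0, 0, -0.18], "travel": [0.018, -0.006, 0], "claw": 1}, {"twist": [0, 0, -0.29], "travel": [0.029, -0.0095, 0], "claw": 1}, {"twist": [0, 0, -0.41], "travel": [0.041, -0.0135, 0], "claw": 1}, {"twist": [0, 0, -0.53], "travel": [0.053, -0.0175, 0], "claw": 1}, {"twist": [0, 0, -0.65], "travel": [0.065, -0.0215, 0], "claw": 1}, {"twist": [0, 0, -0.77], "travel": [0.077, -0.0255, 0], "claw": 1}, {"twist": [0, 0, -0.89], "travel": [0.089, -0.0295, 0], "claw": 1}, {"twist": [0, 0, -1.01], "travel": [0.101, -0.0335, 0], "claw": 1}]'

```text
clock: 16.05
tcp_pos: [467.7, -165.1, 120.1]
eef_rot: [[-0.402, 0.916, -0.002], [0.916, 0.402, 0.001], [0.001, -0.001, -1.0]]
contact_force: [-0.2, 0.0, -0.1]
width: 25.2
```

```bash
python3 -c "
from h import *
mv([508.2,-25.4,121],193.6)
"
```

```text
t 16.05 tcp [ 467.7 -165.1  120.1] yaw 113.67 w 25.2 F [-0.2  0.  -0.1]
travel m [ 0.1117  0.0932 -0.0009] twist [ 0.    -0.002 -1.395]
```

Call:
step_arm --motion '[{"twist": [0, 0, -0.12], "travel": [0.01, 0.008, 0], "claw": 1}, {"twist": [0, 0, -0.24], "travel": [0.02, 0.0165, 0], "claw": 1}, {"twist": [0, 0, -0.36], "travel": [0.03, 0.025, 0], "claw": 1}, {"twist": [0, 0, -0.48], "travel": [0.04, 0.0335, 0], "claw": 1}, {"twist": [0, 0, -0.6], "travel": [0.05, 0.042, 0], "claw": 1}, {"twist": [0, 0, -0.72], "travel": [0.06, 0.05, 0], "claw": 1}, {"twist": [0, 0, -0.84], "travel": [0.07, 0.0585, 0], "claw": 1}, {"twist": [0, 0, -0.96], "travel": [0.08, 0.067, 0], "claw": 1}, {"twist": [0, 0, -1.07], "travel": [0.088, 0.074, 0], "claw": 1}, {"twist": [0, 0, -1.17], "travel": [0.096, 0.08, 0], "claw": 1}]'

```text
clock: 17.05
tcp_pos: [503.1, -45.4, 120.1]
eef_rot: [[-1.0, -0.012, -0.002], [-0.012, 1.0, 0.0], [0.002, 0.0, -1.0]]
contact_force: [0.4, -0.3, -0.7]
width: 25.3
```

```bash
python3 -c "
from h import *
mv([508.2,-25.4,110],193.6)
"
```

```text
t 17.05 tcp [503.1 -45.4 120.1] yaw -179.31 w 25.3 F [ 0.4 -0.3 -0.7]
travel m [-0.0053  0.0199  0.0101] twist [ 0.0006 -0.0017 -0.2253]
```

Call:
step_arm --motion '[{"twist": [0, 0, -0.08], "travel": [-0.002, 0.007, 0.002], "claw": 1}, {"twist": [0, 0, -0.14], "travel": [-0.003, 0.013, 0.004], "claw": 1}, {"twist": [0, 0, -0.19], "travel": [-0.0045, 0.017, 0.007], "claw": 1}, {"twist": [0, 0, -0.22], "travel": [-0.005, 0.0195, 0.009], "claw": 1}, {"twist": [0, 0, -0.225], "travel": [-0.005, 0.02, 0.01], "claw": 1}, {"twist": [0, 0, -0.225], "travel": [-0.005, 0.02, 0.01], "claw": 1}, {"twist": [0, 0, -0.225], "travel": [-0.005, 0.02, 0.01], "claw": 1}, {"twist": [0, 0, -0.225], "travel": [-0.005, 0.02, 0.01], "claw": 1}]'

```text
clock: 17.85
tcp_pos: [508.4, -26.3, 111.0]
eef_rot: [[-0.973, -0.229, 0.0], [-0.229, 0.973, 0.0], [-0.0, -0.0, -1.0]]
contact_force: [0.4, 0.4, -0.2]
width: 25.1
```

```bash
python3 -c "
from h import *
from rig import env
for n in('scene','top'):
  f=env.grab_frame(n);pickle.dump(f,open('f10%s.pkl'%n,'wb'))
  x,y=(290,150) if n=='scene' else (265,130)
  crop(f['img'],x,y,85,95,8 if n=='scene' else 6,'pics/%s10.png'%n)
  cv2.imwrite('pics/%s10f.png'%n,f['img'][:,:,::-1])
mv([508.2,-25.4,109.5],193.6)
"
```

```text
t 17.95 tcp [508.4 -26.3 111.1] yaw -166.77 w 25.6 F [ 0.5 -0.5 -0.7]
travel m [-0.      0.0009  0.0016] twist [-0.      0.0003 -0.0065]
```

View pics/scene10.png

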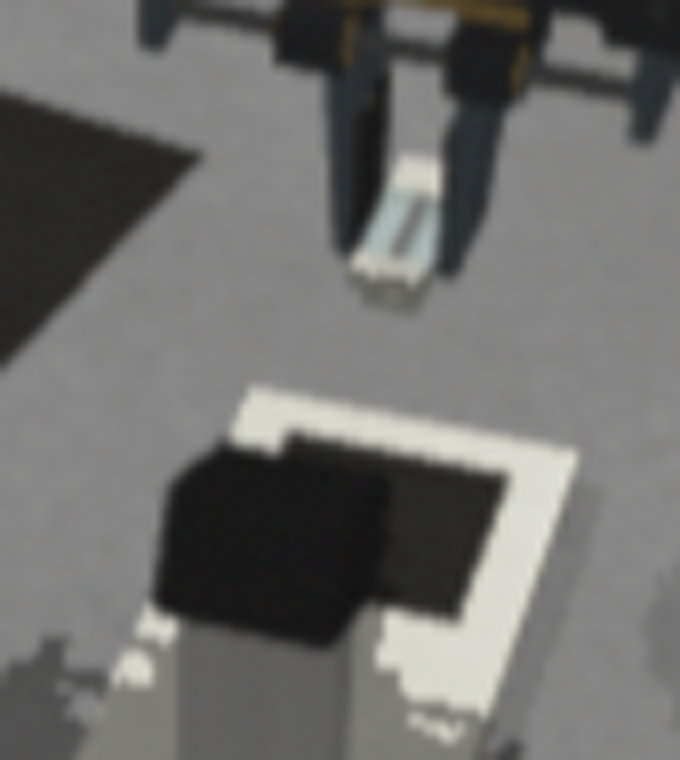

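View pics/top10.png

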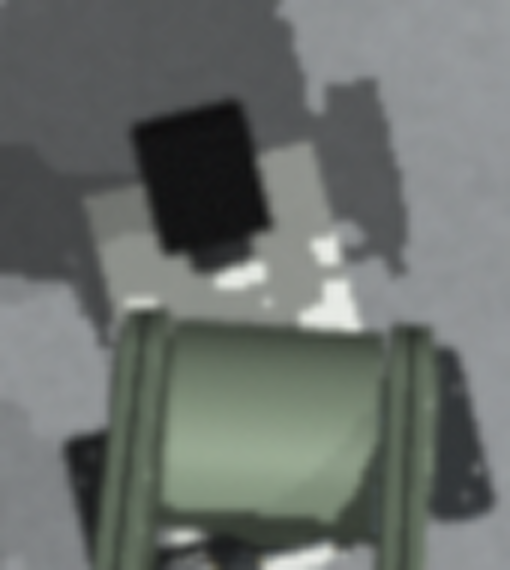

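View pics/top10f.png

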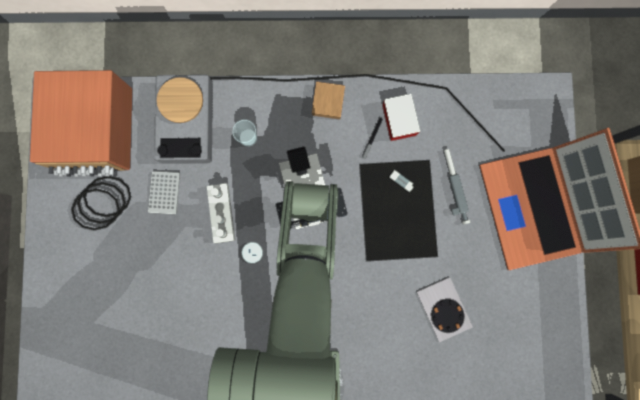

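```bash
python3 -c "
from h import *
f=pickle.load(open('f10scene.pkl','rb'))
crop(f['img'],326,165,26,28,26,'pics/z10.png')
x=np.array([np.cos(np.radians(13.4)),np.sin(np.radians(13.4)),0]);y=np.array([-x[1],x[0],0]);z=np.array([0,0,1.])
c=np.array([508.4,-26.3,113.6])
for th in (0,3,-3):
  t=np.radians(th);X=x*np.cos(t)+z*np.sin(t);Z=z*np.cos(t)-x*np.sin(t)
  print(th)
  for n,a,b,d in (('farR',-37.75,12.75,3.5),('farL',-37.75,-12.75,3.5),('nearR',37.75,12.75,3.5),('nearRb',37.75,12.75,-3.5),('notch',37.75,-5.75,3.5),('notchin',30.75,-5.75,3.5),('notchL',30.75,-12.75,3.5),('frostL',18.75,-12.75,3.5),('frostR',18.75,12.75,3.5)):
    print(n,((w2px(f,c+a*X+b*y+d*Z)-np.array([326,165])+.5)*26-.5).round())
"
```

```text
0
farR [632. 171.]
farL [391. 125.]
nearR [443. 595.]
nearRb [440. 652.]
notch [260. 558.]
notchin [279. 517.]
notchL [210. 504.]
frostL [243. 435.]
frostR [493. 484.]
3
farR [631. 186.]
farL [390. 140.]
nearR [445. 577.]
nearRb [440. 637.]
notch [262. 541.]
notchin [280. 503.]
notchL [212. 489.]
frostL [244. 426.]
frostR [494. 475.]
-3
farR [633. 156.]
farL [391. 110.]
nearR [442. 612.]
nearRb [439. 667.]
notch [259. 575.]
notchin [278. 531.]
notchL [209. 518.]
frostL [242. 444.]
frostR [492. 493.]
```

View pics/z10.png

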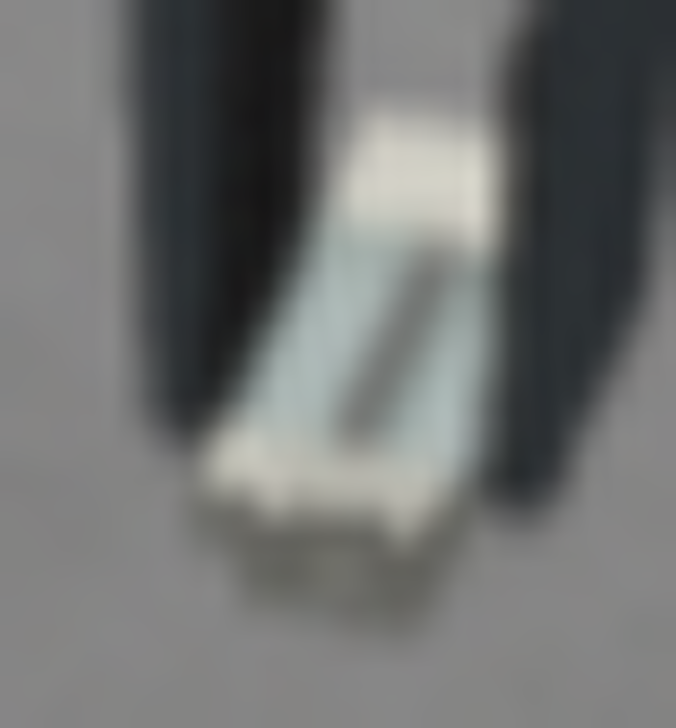

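```bash
python3 -c "
from h import *
f=pickle.load(open('f10scene.pkl','rb'))
im=cv2.imread('pics/z10.png')
x=np.array([np.cos(np.radians(13.4)),np.sin(np.radians(13.4)),0]);y=np.array([-x[1],x[0],0]);z=np.array([0,0,1.])
c=np.array([508.4,-26.3,113.6])
out=[]
for th in (0,4):
  t=np.radians(th);X=x*np.cos(t)+z*np.sin(t);Z=z*np.cos(t)-x*np.sin(t)
  P=lambda a,b,d:((w2px(f,c+a*X+b*y+d*Z)-np.array([326,165])+.5)*26-.5)
  off=np.array([365,105])-P(-37.75,-12.75,3.5)
  print(off)
  I=cv2.resize(im[:, :],None,fx=.58,fy=.8) if 0 else im.copy()
  top=[(-37.75,-12.75),(-37.75,12.75),(37.75,12.75),(37.75,-5.75),(30.75,-5.75),(30.75,-12.75)]
  for d,col in((3.5,(0,0,255)),(-3.5,(0,255,0))):
    q=np.array([P(a,b,d)+off for a,b in top]).round().astype(np.int32)
    cv2.polylines(I,[q],True,col,1)
  q=np.array([P(18.75,b,3.5)+off for b in(-12.75,12.75)]).astype(int);cv2.line(I,q[0].tolist(),q[1].tolist(),(255,0,0),1)
  q=np.array([P(-18.75,b,3.5)+off for b in(-12.75,12.75)]).astype(int);cv2.line(I,q[0].tolist(),q[1].tolist(),(255,0,0),1)
  out.append(I[60:680,130:520])
cv2.imwrite('pics/o10.png',np.hstack(out)[:600])
"
```

```text
[-25.84528024 -19.51919947]
[-24.93603301 -39.89028923]
```

View pics/o10.png

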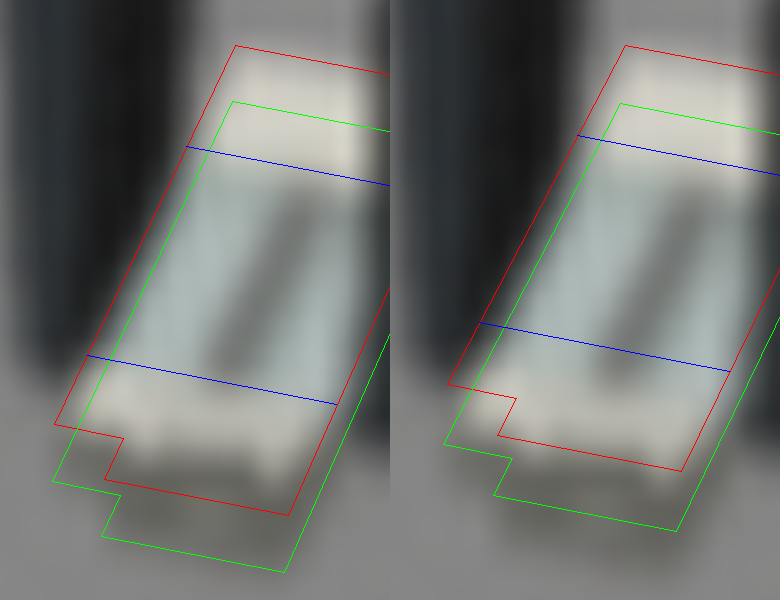

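```bash
python3 -c "
from h import *
f=pickle.load(open('f0.pkl','rb'))['scene'];g=f['img'].astype(float).mean(2)
P=lambda p,o,k:((w2px(f,p)-np.array(o)+.5)*k-.5).round(1)
x=np.array([np.cos(np.radians(13.6)),np.sin(np.radians(13.6)),0]);y=np.array([-x[1],x[0],0]);c=np.array([535.4,-18.8,0])
for a,b,z in((-60,-60,10),(-60,60,10),(-40,-40,12),(-40,40,12),(40,40,12)): print('base/pad',a,b,P(c+a*x+b*y+[0,0,z],(290,150),8))
X=-np.array([np.cos(np.radians(55.5)),np.sin(np.radians(55.5)),0]);Y=np.array([-X[1],X[0],0]);c=np.array([438.4,-268.1,0])
for n,a,b in (('rearR',-37.75,-12.75),('rearL',-37.75,12.75),('nL',37.75,12.75),('n',37.75,-5.75),('ni',30.75,-5.75),('nR',30.75,-12.75)): print(n,P(c+a*X+b*Y+[0,0,7],(265,158),20))
crop(f['img'],265,158,32,30,20,'pics/z0.png')
"
```

```text
base/pad -60 -60 [261.7 391.9]
base/pad -60 60 [593.2 459.9]
base/pad -40 -40 [300.4 432.8]
base/pad -40 40 [524.1 479.1]
base/pad 40 40 [467.7 629. ]
rearR [501.8 385.8]
rearL [343.9 425.4]
nL [168.4 163.4]
n [279.6 136.9]
ni [295.6 160.2]
nR [337.6 150.1]
```

View pics/z0.png

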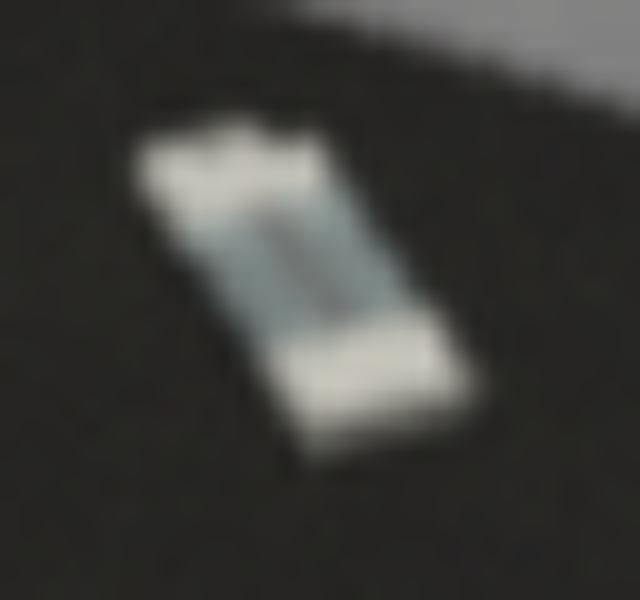

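The held slide matches a level, label-up wireframe: notch on the scene-left (-y) side and frost bands coinciding at 0° pitch. The residual is about 1 mm relative to the pad. I'll make a small final trim, then hold.

Call:
step_arm --motion '[{"twist": [0, 0, -0.002], "travel": [0, 0.0005, 0.0008], "claw": 1}, {"twist": [0, 0, -0.006], "travel": [0, 0.0009, 0.0015], "claw": 1}, {"twist": [0, 0, -0.006], "travel": [0, 0.0009, 0.0015], "claw": 1}, {"twist": [0, 0, -0.006], "travel": [0, 0.0009, 0.0015], "claw": 1}, {"twist": [0, 0, -0.006], "travel": [0, 0.0009, 0.0015], "claw": 1}, {"twist": [0, 0, -0.006], "travel": [0, 0.0009, 0.0015], "claw": 1}, {"twist": [0, 0, -0.006], "travel": [0, 0.0009, 0.0015], "claw": 1}]'

```text
clock: 18.65
tcp_pos: [508.2, -25.3, 109.4]
eef_rot: [[-0.972, -0.235, 0.0], [-0.235, 0.972, 0.0], [-0.0, 0.0, -1.0]]
contact_force: [-0.2, 0.1, -0.5]
width: 24.8
```

```bash
python3 -c "
from h import *
from rig import env
f=env.grab_frame('scene');cv2.imwrite('pics/fin.png',f['img'][:,:,::-1])
mv([508.2,-25.4,109.5],193.6); print(env.read_state()['dq'].round(4))
"
```

```text
t 18.7 tcp [508.2 -25.3 109.4] yaw -166.41 w 25.0 F [-0.3 -0.4 -1. ]
travel m [-0.     -0.0001 -0.0001] twist [ 0.      0.     -0.0001]
[ 0.0001  0.0007  0.0002  0.0003  0.0004 -0.0012]
```

View pics/fin.png

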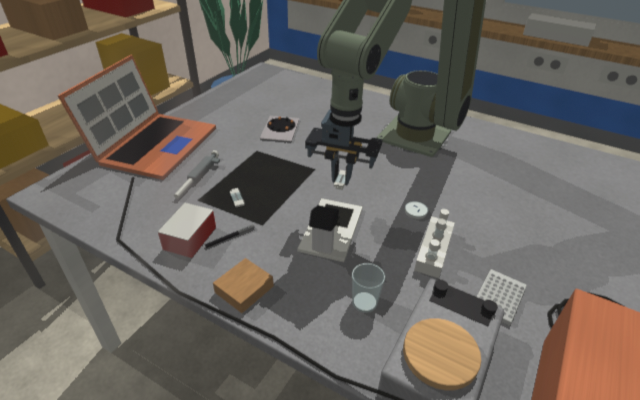

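The slide is held at (341,178) above the empty pad, the rack holds three vials around (437,235), and the other objects look unmoved.

```bash
python3 -c "
from rig import env
print(env.sign_off())"
```

```text
the job is handed in; nothing more can be done
None
```

The job is handed in, at about 19 s on the clock. The vial stands in rack hole0, and the label-up slide is held still over the pad, pointing at the reader's camera.

- **Vial:** I moved it from the pad to hole0 and let go. Its cap lines up with the other two vials' at the full-depth position, so it is fully down.
- **Slide choice:** The slide nearer the robot has its notch on the right looking along its notched end, so it is the label-up one. The other slide was not touched.
- **Final pose:** The slide is gripped at mid-length, with the opening reading 25 mm. The notched end is above the pad centre at about z = 112 mm, which is 100 mm above the pad. The yaw of 13.6° matches the pad's axis, and the arm is still.
- **Level check:** The frosted bands and the far and bottom edges in the image fit a level slide. The near top edge looked about 1 to 2 pixels short of the drawn outline; I took that as blur.
- **Camera disagreement:** The two cameras differ by about 3 mm (roughly 1.3 pixels in the scene view). The offset is the same at the pad, rack and slide. Allowing for it, the slide sits within about 1 mm of its target.
- **Refused moves:** Two early move calls were refused because a field was missing, and I resent them; nothing moved in between.

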